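# Gauge a picture ledge against a flip stop

## Task

Gauge this picture ledge for the saw: flip the stop's leaf right down onto the fence, then slide the ledge with its back flush along the fence and its end against the leaf until the backlash in the stop is taken up and it comes up firm; keep a steady light pressure there for about half a second, firm but never a shove, or the leaf bends. Then flip the leaf right back up without pushing it sideways into the ledge, and leave the ledge lying exactly where it was gauged, with the things around it undisturbed.

Things in the scene. Friction and masses are not known exactly. Their poses are not given: they have to be found in the camera images.
- station: Mitre-saw station, fixed: plywood bed, top 24 mm above the table, x -190 to 60, y -400 to 300 mm. Origin at table height in the plane of the fence's face; +x points from that face away from the robot, +y along the fence towards the stop, z up. The aluminium fence stands on the bed, x 0 to 22 mm, top 60 mm above the bed, along the whole bed.
- saw (a point): Middle of the lower edge of the saw blade, latched up across the bed along station x, 84 mm above the bed, at station y = -160 mm. The saw reaches 220 mm above the table. Guide posts stand at station x = -172 and 48 mm, within 25 mm of the blade; its black handle, 100 to 205 mm above the table, juts out in front of the bed to station x = -372 mm.
- ledge: The work: loose white MDF picture ledge, 0.35 to 0.55 kg, 400 mm long (y), 70 deep (x): back wall 12 thick, 48 high along +x; floor 10 thick; front lip 12 thick, 32 high along -x; 46 mm channel between. Origin: centre of the underside; back face at x = +35, ends at y = +-200 mm. Starts flat on the bed before the fence, its frame within 6 degrees of the station's, and is slid towards +x and +y.
- ledge_end (a point): Lower back corner of the ledge at its +y end, the end that butts on the stop (ledge frame 35, 200, 0 mm).
- ledge_far (a point): Lower back corner of the ledge at its other (-y) end.
- ledge_lip (a point): Top of the front lip, middle of its thickness, 80 mm from the +y end: the lip can be pinched across its 12 mm here from above, free for 22 mm down to the channel floor.
- block: The flip stop's steel block, 40 mm along y, carrying the leaf; its ears reach 31 mm above the fence top. Axes as the station. It sits on a carriage clamped on the fence, behind a fine-adjust screw on its +y side. The screw has backlash: pushed towards +y at about 4 N the block gives, by an unmeasured amount (at most 8 mm), and then comes up hard. Only there is the length right. The leaf bends above 15 N from the ledge.
- stop_pivot (a point): Point of the block on the leaf's pivot axis, in the plane of the leaf's working face (the -y side of the leaf, which the ledge's end meets); axes as the station. It lies 22 mm behind the fence face, 104 mm above the table. The leaf fills y = 0 to 12 mm from here, up or down.
- leaf (a joint): Flip angle q of the stop's leaf: 0 = fully down on the fence, 1.80 = fully up, tipped back. Stiff pivot (0.06 N m), it stays where left. Aluminium plate 12 mm thick along y; down, it hangs 5 to 49 mm in front of the fence face to 6 mm above the bed. A point at (x, z) from the pivot when down is at (x cos q + z sin q, z cos q - x sin q) in station axes.
- lift_pin (a point): Middle of the round steel lift pin, 10 mm thick, that sticks out of the top of the leaf to +y: free from y = 12 to 47 mm from the pivot point (this point at 29 mm). To be pinched from above with the fingers before and behind it; it turns in them as the leaf swings. When the leaf is down the pin is 46 mm in front of and 36 mm above the pivot.
- mug: White mug, 90 mm high, bystander.
- glue: White glue bottle, 150 mm high, bystander.
- screwdriver: Screwdriver lying behind the station, bystander.
- offcut: Offcut of ledge 110 mm long behind the station, bystander.

How it is judged:
By the outcome, as a careful person would: the job done as asked, in the order asked, and still so for the second after the job is handed in, with the robot touching nothing.
It also fails if it takes over 72 s, if anything falls off the work surface, if the arm or the gripper's body presses on something with over 40 N, if the wrist force passes 120 N, or if a joint passes its speed limit or range.

## Robot

A 6-joint arm with a two-finger parallel gripper is mounted at the origin on the work surface. World frame = base frame: x ahead of the robot, y to its left, z up, the work surface at z = 0. Lengths are in m, angles in rad, forces in N, time in s.
With the tool pointing down it reaches from about 0.35 to 0.775 m from the base axis. Payload 5.5 kg.
Tool frame: the origin (TCP) lies at the very end of the fingers, on their centre line; the grasp point (between the pads) lies 19 mm behind it (grip_point_offset is the distance from the TCP to the grasp point, in m); z points along the fingers, y is the direction in which the jaws open and shut (so a half turn about z gives the same grasp; the last joint's range is limited). The gripper opens to 85 mm and grips with 20 to 120 N. Pads are 22 mm wide; open, the fingers measure 114 mm over their backs; the gripper's body (76 mm by 85 mm) begins 54 mm behind the grasp point. The pads swing forward as they close: fully open they stand 13 mm farther back than shut.
Start: joints at [-1.454, 0.313, 0.046, 1.304, 0, 1.431], TCP at [0.146, -0.556, 0.231] pointing down, gripper open.
Joint ranges: [-2.76, 2.76], [-0.86, 1.69], [-1.03, 1.26], [-2.2, 2.34], [-1.47, 1.5], [-3.14, 3.14]. Speed limits (rad/s): [2.57, 2.57, 3.14, 3.14, 3.14, 3.14].

## Interface

Orientations are given as a unit quaternion [w, x, y, z].
In Python, from workcell import * gives the robot as it stands.
- The arm moves only by the shell command python3 -m crank 'ROWS' [OPENING] [FORCE]. ROWS is a JSON object of lists of equal length, an entry for each row: "travel": the shift along the tool's x, y, z in units of 40 mm (1.0 is 40 mm), a list of three; "turn": the turn about the tool's z in rad. In form: {"travel": [[x, y, z], ...], "turn": [turn, ...]}. A call has 1 to 5 rows; each row is the pose to reach, as a shift and turn from the pose commanded when the call began, along the tool's axes at that moment; what a row does not reach only later rows make up. A row lasts 1/12 s, in which the tool goes at most 41.7 mm and 7.16 degrees, less where a joint would pass 70% of its speed; a pose out of reach is approached as far as the arm can. A call with a gripper value outside its range is refused whole. OPENING is the finger opening in mm, from 0 to 85.4, set as the call begins (- or left out, the last holds). The fingers move at their own pace and stop on an object; FORCE is the grip in N (left out, the last holds). Time passes only in rows, so rows that repeat a pose let the fingers close. It gives the time, the measured TCP pose, the force and the opening at its end, in the units of the state.
- get_state(): the state, without advancing time (a new reading comes with each control period).
- read_camera(name): name is "scene" or "top" or "wrist"; returns a dict with "image" (420x560x3 uint8, red, green, blue), "K" (3x3 intrinsics, pixels), "R" (3x3) and "t" (3): a world point X has camera coordinates R X + t. Camera axes: x right, y down, z forward; pixel columns grow to the right and rows downward; lengths in m; the calibration is good to about 2 mm. A picture is of the moment at which its call begins. There is no depth.
- hand_in(): hands the job in, once; it reports no verdict.
The state is a dict: "clock": time; "joint_pos": joint angles; "qvel": joint speeds; "tau": joint torques, N m; "tcp_pos": TCP position; "orientation": TCP orientation; "wrist_force": force on the tool from outside, world axes, zero at the start; "ft_torque": the same for the moment, N m; "finger_gap": finger opening in m.
Only numpy, scipy, OpenCV 4.12 (cv2) and the standard library are available. Lean on these libraries where they do the work, as an engineer would, in place of code of your own. Each camera call takes 0.05 s, during which the arm holds its last target. There are 200 camera calls.

## Working session

There is one attempt and no reset: what is moved stays moved. The work goes in short steps, Python scripts to look and compute and a shell command to move; the robot and the scene stay as the last step left them, time stands still between calls to the robot, and variables do not carry over. Pictures are saved under pics/ and viewed, about 8 in all and at most 12, crops included, and the job is handed in when it is done.

```bash
ls; mkdir -p pics; python3 - <<'E'
from workcell import *
import cv2,pickle
s=get_state();print(s)
d={}
for n in("scene","top","wrist"):
    c=read_camera(n);d[n]=c;cv2.imwrite(f"pics/{n}0.png",c["image"][:,:,::-1]);print(n,c["K"],c["R"],c["t"])
pickle.dump(d,open("c0.pkl","wb"))
E
```

```text
pics
{'clock': 0.0, 'joint_pos': array([-1.45361359e+00,  3.14010336e-01,  4.49815905e-02,  1.30361758e+00,
        1.14972897e-07,  1.43120396e+00]), 'qvel': array([ 0.00201331, -0.00050279,  0.00015016, -0.0009909 , -0.00123295,
       -0.00019988]), 'tau': array([-2.75249258e-03, -4.80628073e+01,  2.98531759e+01,  1.90891419e-02,
       -3.90704108e-04,  2.91028215e-06]), 'tcp_pos': array([ 0.14596243, -0.55563044,  0.2304043 ]), 'orientation': array([-9.24942042e-04,  9.91769209e-01,  1.28035075e-01,  1.04217264e-05]), 'wrist_force': array([ 0.72233331, -0.14252617, -0.40623358]), 'ft_torque': array([ 0.07659882, -0.00218307,  0.01303599]), 'finger_gap': 0.08541840328417351}
scene [[466.17207758   0.         283.29388559]
 [  0.         466.17207758 211.33767824]
 [  0.           0.           1.        ]] [[-0.46316473  0.88617787  0.0129316 ]
 [ 0.67521394  0.36227961 -0.64252597]
 [-0.57407715 -0.28886376 -0.76615479]] [ 0.22771405 -0.31629872  1.56228161]
top [[385.9856778    0.         271.35501747]
 [  0.         385.9856778  210.90670514]
 [  0.           0.           1.        ]] [[ 0.0217225  -0.99974402  0.00632596]
 [-0.99859252 -0.02200284 -0.04825811]
 [ 0.04838495 -0.00526877 -0.99881487]] [0.03168889 0.56832907 1.20340486]
wrist [[367.95640984   0.         284.21717613]
 [  0.         367.95640984 212.20557757]
 [  0.           0.           1.        ]] [[ 2.54067398e-01 -9.67186038e-01 -9.61883783e-04]
 [-9.16189085e-01 -2.40989585e-01  3.20189912e-01]
 [-3.09915016e-01 -8.04685502e-02 -9.47352888e-01]] [-0.57403837 -0.04136824  0.37961363]
```

View pics/top0.png

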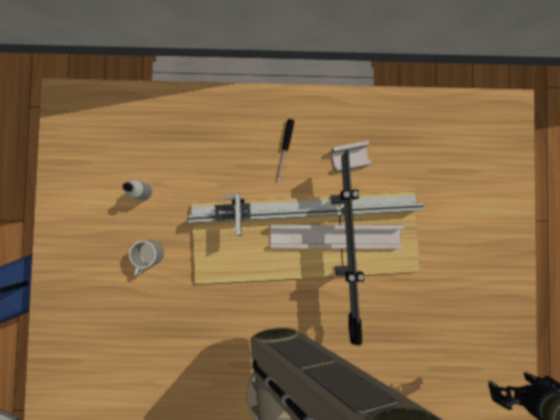

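View pics/scene0.png

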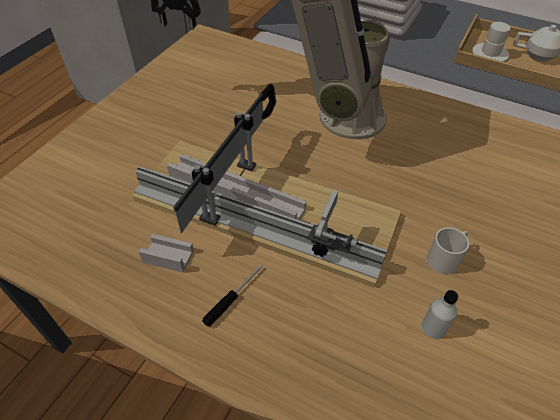

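Top view: the bed spans about u 190–420, v 195–283. The leaf is at (238,213) and sticks out towards the robot, the ledge lies at u 270–403, v 225–250, and the saw is at u≈350. I'll zoom in for exact pixels.

```bash
cat > h.py <<'E'
import numpy as np,cv2,pickle
def ray(c,uv):
    d=c["R"].T@np.linalg.inv(c["K"])@np.array([uv[0],uv[1],1.]);C=-c["R"].T@c["t"];return C,d
def onz(c,uv,z):
    C,d=ray(c,uv);return C+d*(z-C[2])/d[2]
def proj(c,X):
    p=c["K"]@(c["R"]@np.asarray(X)+c["t"]);return p[:2]/p[2]
def crop(im,u0,u1,v0,v1,k,fn):
    o=cv2.resize(im[v0:v1,u0:u1,::-1],None,fx=k,fy=k,interpolation=cv2.INTER_CUBIC)
    for u in range(-(-u0//10)*10,u1,10):
        cv2.line(o,((u-u0)*k,0),((u-u0)*k,8 if u%50 else 20),(0,0,255),1)
        if u%50==0:cv2.putText(o,str(u),((u-u0)*k+2,20),0,.4,(0,0,255),1)
    for v in range(-(-v0//10)*10,v1,10):
        cv2.line(o,(0,(v-v0)*k),(8 if v%50 else 20,(v-v0)*k),(0,0,255),1)
        if v%50==0:cv2.putText(o,str(v),(2,(v-v0)*k-2),0,.4,(0,0,255),1)
    cv2.imwrite(fn,o)
E
python3 - <<'E'
from h import *
d=pickle.load(open("c0.pkl","rb"))
crop(d["top"]["image"],180,430,180,295,3,"pics/top1.png")
crop(d["scene"]["image"],130,410,145,290,2,"pics/x.png")
crop(d["scene"]["image"],270,410,180,290,5,"pics/sc1.png")
E
```

```text
(no output)
```

View pics/top1.png

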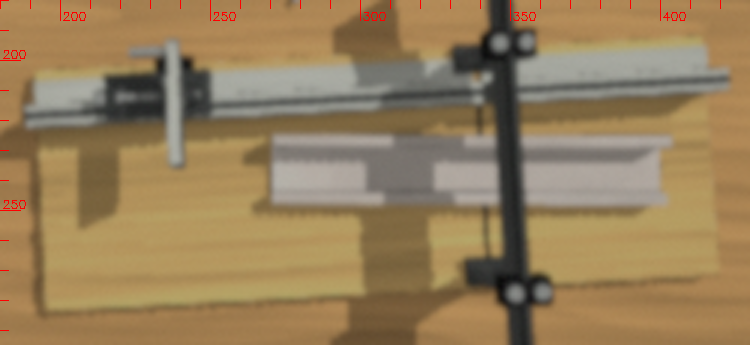

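View pics/sc1.png

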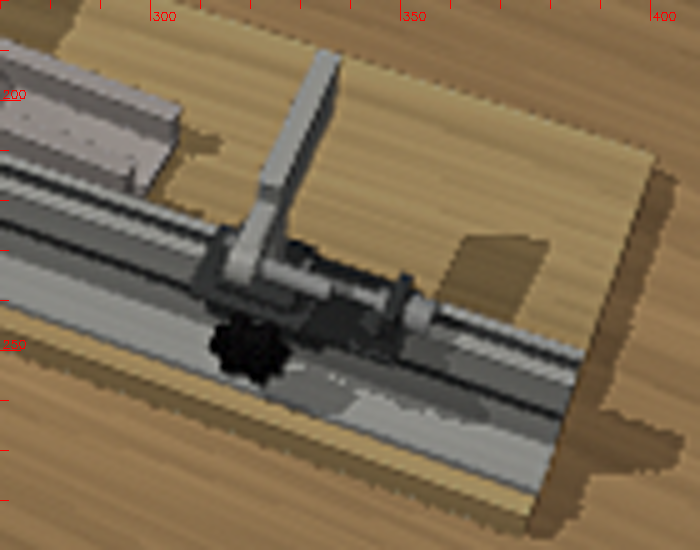

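```bash
cat > st.py <<'E'
from h import *
d=pickle.load(open("c0.pkl","rb"));T,S=d["top"],d["scene"]
E
python3 - <<'E'
from st import *
st=np.array([[-.19,.3],[-.19,-.4],[.06,.3],[.06,-.4]])
P=np.array([onz(T,p,.024)[:2] for p in[(194,284.3),(419.3,270.7),(190,205),(415,193.3)]])
Q=np.array([onz(S,p,.024)[:2] for p in[(400.3,211),(376,283)]])
print(P,Q)
def fit(A,B):
    a,b=A.mean(0),B.mean(0);H=(A-a).T@(B-b);th=np.arctan2(H[0,1]-H[1,0],H[0,0]+H[1,1])
    R=np.array([[np.cos(th),-np.sin(th)],[np.sin(th),np.cos(th)]]);return th,b-R@a,R
th,t,R=fit(st,P);print(th,t,(st@R.T+t-P)*1000)
th,t,R=fit(np.vstack([st,st[[0,2]]]),np.vstack([P,Q]));print(th,t,(st@R.T+t-P)*1000,(st[[0,2]]@R.T+t-Q)*1000)
pickle.dump((th,t,R),open("stn.pkl","wb"))
L=lambda p:R.T@(p[:2]-t)*1000
# pivot y from leaf in top: near tip (238.8,235) z~.165 ; far end (237,193.8) z~.145
print("leaf",L(onz(T,(239,235),.17)),L(onz(T,(237.3,193.5),.146)))
print("pin",L(onz(T,(223.5,197.5),.1406)),L(onz(T,(233.5,197.2),.1406)))
# scene
for z in(.12,.13,.14,.15):print(z,"pin scene",L(onz(S,(323,233.5),z)),L(onz(S,(336,238),z)))
print("leaf tip scene",[L(onz(S,(335,191),z)) for z in(.16,.19)])
# ledge: +y end back top corner, front; z=.072 and .056
for p,z in[((270.5,225),.072),((404,225.3),.072),((270.3,248.3),.056),((402,248),.056),((270.5,233.5),.034)]:print("ledge",p,L(onz(T,p,z)))
for p,z in[((306,202.5),.056)]:print("ledge scene",L(onz(S,p,z)))
E
```

```text
[[ 0.33445242  0.27849528]
 [ 0.39098096 -0.41993932]
 [ 0.5798691   0.29868695]
 [ 0.63227867 -0.4056363 ]] [[0.33995541 0.27950294]
 [0.58542334 0.30024418]]
0.0767604847073671 [ 0.54536963 -0.00726105] [[-1.5288468  -1.20989254]
 [-4.3777941  -0.71404555]
 [ 2.3183108  -2.23028284]
 [ 3.5883301   4.15422093]]
0.07373667577435503 [ 0.54689468 -0.00647135] [[ 0.85759007  0.22089844]
 [-4.10203286  0.55761963]
 [ 4.7615783  -1.55330459]
 [ 3.92092198  4.67207339]] [[-4.64540251 -0.78675853]
 [-0.79265498 -3.11052834]]
leaf [-44.58798995 142.20546576] [ 71.86243011 143.26115203]
pin [ 63.06372863 183.14830738] [ 62.45966106 154.90060206]
0.12 pin scene [ 44.04225272 153.02706991] [ 44.10855609 185.32500388]
0.13 pin scene [ 51.5120633  154.94755721] [ 51.57760524 186.87458083]
0.14 pin scene [ 58.98187388 156.86804451] [ 59.04665439 188.42415779]
0.15 pin scene [ 66.45168446 158.78853181] [ 66.51570354 189.97373474]
leaf tip scene [array([-59.19244374, 142.56479087]), array([-31.97615132, 148.98145671])]
ledge (270.5, 225) [-20.60899322  54.20163661]
ledge (404, 225.3) [ -42.31875222 -346.0784643 ]
ledge (270.3, 248.3) [-90.82852069  58.39035953]
ledge (402, 248) [-110.82831231 -340.88915094]
ledge (270.5, 233.5) [-46.39575553  55.38478304]
ledge scene [-82.74914766  63.42450835]
```

```bash
cat > go.py <<'E'
import sys;from h import *
from workcell import *
from scipy.spatial.transform import Rotation as Ro
th,t,R=pickle.load(open("stn.pkl","rb"))
def rep():
    s=get_state();q=s["orientation"];M=Ro.from_quat([q[1],q[2],q[3],q[0]]).as_matrix()
    p=s["tcp_pos"];st=R.T@(p[:2]-t)*1000
    print("clk %.2f"%s["clock"],"stn",st.round(1),"z %.1f"%(p[2]*1e3),"yaw %.2f"%(np.degrees(np.arctan2(M[1,0],M[0,0])-th)),"tilt",M[:,2].round(3),"F",s["wrist_force"].round(1),"gap %.1f"%(s["finger_gap"]*1e3),"j",s["joint_pos"].round(2))
    return s,M
def to(x,y,z):  # station mm target
    s,M=rep();w=np.r_[R@np.array([x,y])/1000+t,z/1000]
    print("travel units",(M.T@(w-s["tcp_pos"])/.04).round(3))
if __name__=="__main__":
    a=[float(v) for v in sys.argv[1:]]
    to(*a) if a else rep()
E
python3 -m crank '{"travel":[[0.76,-0.61,-0.23],[1.52,-1.22,-0.46],[2.28,-1.83,-0.69],[3.04,-2.44,-0.92],[3.8,-3.05,-1.15]],"turn":[-0.12,-0.24,-0.36,-0.48,-0.6]}'
python3 go.py -120 -100 300
```

```text
clock: 0.57
tcp_pos: [0.2626, -0.3979, 0.2774]
orientation: [-0.0, 0.909, 0.418, 0.0]
wrist_force: [0.5, -0.3, 0.2]
finger_gap: 0.0856
clk 0.57 stn [-312.4 -369.4] z 277.4 yaw 45.16 tilt [-0.     0.001 -1.   ] F [ 0.5 -0.3  0.2] gap 85.6 j [-1.16  0.11 -0.1   1.36  0.    1.12]
travel units [ 8.168 -1.339 -0.563]
```

```bash

python3 -m crank '{"travel":[[1.0,-0.16,-0.12],[2.0,-0.33,-0.23],[3.0,-0.49,-0.35],[4.0,-0.65,-0.46],[5.0,-0.82,-0.55]],"turn":[-0.12,-0.24,-0.36,-0.48,-0.6]}'
python3 go.py 0 165 300
```

```text
clock: 0.98
tcp_pos: [0.3688, -0.2251, 0.2996]
orientation: [0.0, 0.744, 0.668, 0.0]
wrist_force: [1.1, -0.4, -0.3]
finger_gap: 0.085
clk 0.98 stn [-193.7 -205. ] z 299.6 yaw 79.56 tilt [ 0. -0. -1.] F [ 1.1 -0.4 -0.3] gap 85.0 j [-0.73  0.02 -0.14  1.41 -0.    0.95]
travel units [ 9.974  3.086 -0.012]
```

```bash

python3 -m crank '{"travel":[[1.0,0.2,0],[2.0,0.5,0],[2.95,0.8,0],[3.9,1.1,0],[4.85,1.4,0]],"turn":[-0.06,-0.12,-0.182,-0.182,-0.182]}'
python3 go.py 0 165 300
```

```text
clock: 1.4
tcp_pos: [0.4461, -0.0385, 0.2993]
orientation: [0.0, 0.683, 0.731, -0.0]
wrist_force: [1.4, -0.2, -1.4]
finger_gap: 0.0855
clk 1.40 stn [-102.8  -24.5] z 299.3 yaw 89.69 tilt [ 0. -0. -1.] F [ 1.4 -0.2 -1.4] gap 85.5 j [-0.27  0.05 -0.11  1.41 -0.    1.24]
travel units [ 4.752  2.545 -0.018]
```

```bash

python3 -m crank '{"travel":[[0.9,0.5,0],[1.8,1.0,0],[2.7,1.5,0],[3.7,2.0,0],[4.7,2.55,0]],"turn":[0,0,0,0,0]}'
python3 -m crank '{"travel":[[0,0,0]],"turn":[0]}'
python3 - <<'E'
from st import *
from go import *
rep();D={}
for n in("scene","top","wrist"):D[n]=read_camera(n)
pickle.dump(D,open("c1.pkl","wb"));c=D["wrist"];print("cam stn",R.T@((-c["R"].T@c["t"])[:2]-t)*1000,(-c["R"].T@c["t"])[2],c["R"][2])
cv2.imwrite("pics/w1.png",c["image"][:,:,::-1])
E
```

```text
clock: 1.82
tcp_pos: [0.5321, 0.1498, 0.2991]
orientation: [-0.0, 0.683, 0.731, -0.0]
wrist_force: [1.4, -0.8, 0.8]
finger_gap: 0.0859
clock: 1.9
tcp_pos: [0.5338, 0.1535, 0.2976]
orientation: [-0.001, 0.68, 0.733, 0.001]
wrist_force: [-0.6, -0.2, -0.6]
finger_gap: 0.0855
clk 1.90 stn [ -1.3 160.5] z 297.6 yaw 90.04 tilt [-0.     0.002 -1.   ] F [-0.6 -0.2 -0.6] gap 85.5 j [0.13 0.27 0.14 1.45 0.   1.63]
cam stn [ -3.29451499 239.2546286 ] 0.43990736182713647 [ 0.02152659 -0.32105442 -0.94681607]
```

View pics/w1.png

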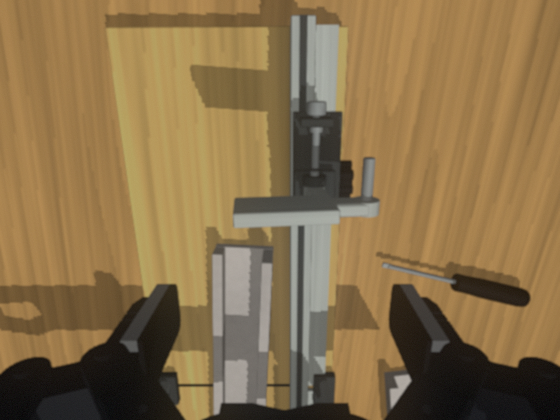

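Wrist view: the fence front top edge is at u≈291–292, the pin runs (369,158)–(369,200), the leaf spans u 234–340 at v≈199–226, and the ledge's +y end is at v≈245, u 213–272.

```bash
python3 - <<'E'
from h import *
D=pickle.load(open("c1.pkl","rb"));c=D["wrist"]
th,t,R=pickle.load(open("stn.pkl","rb"));L=lambda p:(R.T@(p[:2]-t)*1000).round(1)
for n,p,z in[("bed -x+y",(108,27.5),.024),("bed +x+y",(347.5,26.5),.024),("bed -x edge",(146,285),.024),("fence corner",(291.5,16),.084),("fence r",(314.5,16),.084),("fence low",(290.5,330),.084),("fence low",(290.5,250),.084),
 ("pin tip",(369,158),.1406),("pin root",(369,199),.1406),("leaf -x end +y edge",(234.5,199),.19),("leaf same low",(234.5,226),.19),
 ("ledge end back top",(272.5,247),.072),("ledge end front top",(213,245),.056),("ledge back lower",(268,400),.072)]:
    print(n,L(onz(c,p,z)))
S=D["scene"];C2,d2=ray(S,(323,233.5))
im=D["scene"]["image"];crop(im,270,410,180,290,5,"pics/sc2.png")
crop(c["image"],200,400,90,290,3,"pics/w2.png")
E
```

```text
bed -x+y [-183.6  297.3]
bed +x+y [ 60.7 297.6]
bed -x edge [-181.5   -0.2]
fence corner [  2.6 297.5]
fence r [ 22.5 297.5]
fence low [  2.8 -24.3]
fence low [ 2.4 76. ]
pin tip [ 65.5 184.2]
pin root [ 68.  149.2]
leaf -x end +y edge [-39.1 164.3]
leaf same low [-40.  143.8]
ledge end back top [-17.   74.1]
ledge end front top [-85.2  69.6]
ledge back lower [ -25.4 -139.2]
```

View pics/w2.png

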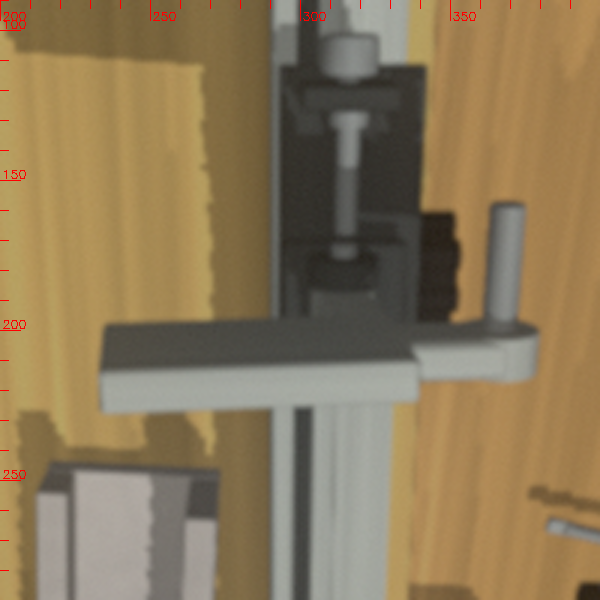

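Everything checks out: bed corner and fence corner give a correction of (−2.6, +2.5) mm to the station frame. That puts the pivot at y≈139.7 and the pin at x≈65, y 152–187, as expected for q≈1.8.

```bash
python3 - <<'E'
from h import *
th,t,R=pickle.load(open("stn.pkl","rb"));pickle.dump((th,t+R@np.array([.0026,-.0025]),R),open("stn.pkl","wb"))
E
python3 go.py 65 169 200
```

```text
clk 2.05 stn [ -6.5 157.6] z 298.5 yaw 89.75 tilt [-0.002 -0.001 -1.   ] F [ 0.1 -0.1  0.8] gap 85.9 j [ 0.13  0.26  0.14  1.45 -0.    1.63]
travel units [0.295 1.791 2.46 ]
```

```bash
python3 -m crank '{"travel":[[0.05,0.35,0.5],[0.1,0.7,1.0],[0.2,1.1,1.5],[0.25,1.45,2.0],[0.295,1.79,2.46]],"turn":[0,0,0,0,0]}' 50
python3 go.py 65 169 200
python3 -m crank '{"travel":[[0,0,0],[0,0,0],[0,0,0]],"turn":[0,0,0]}' 50
python3 go.py 65 169 200;
```

```text
clock: 2.47
tcp_pos: [0.6028, 0.1623, 0.2002]
orientation: [0.0, 0.684, 0.73, -0.0]
wrist_force: [-0.5, 0.2, -0.0]
finger_gap: 0.0501
clk 2.47 stn [ 65.5 166.6] z 200.2 yaw 89.52 tilt [-0. -0. -1.] F [-0.5  0.2 -0. ] gap 50.1 j [ 0.13  0.42  0.12  1.28 -0.    1.64]
travel units [ 0.059 -0.014  0.005]
clock: 2.72
tcp_pos: [0.6022, 0.1629, 0.202]
orientation: [0.0, 0.683, 0.73, 0.0]
wrist_force: [-1.4, 1.1, 0.1]
finger_gap: 0.0499
clk 2.72 stn [ 65.1 167.3] z 202.0 yaw 89.58 tilt [ 0. -0. -1.] F [-1.4  1.1  0.1] gap 49.9 j [ 0.14  0.42  0.13  1.28 -0.    1.64]
travel units [ 0.041 -0.002  0.049]
```

```bash
python3 -m crank '{"travel":[[0.01,0,0.5],[0.02,0,1.0],[0.04,0,1.5],[0.04,0,1.95],[0.04,0,1.95]],"turn":[-0.007,-0.007,-0.007,-0.007,-0.007]}' 50
python3 go.py
python3 -m crank '{"travel":[[0,0,0],[0,0,0],[0,0,0],[0,0,0],[0,0,0]],"turn":[0,0,0,0,0]}' 0 25
python3 go.py 
python3 - <<'E'
from h import *
from workcell import *
c=read_camera("wrist");crop(c["image"],200,400,100,300,3,"pics/w3.png")
E
```

```text
clock: 3.13
tcp_pos: [0.6002, 0.165, 0.1212]
orientation: [-0.001, 0.68, 0.733, -0.002]
wrist_force: [-0.6, -0.3, -0.7]
finger_gap: 0.0501
clk 3.13 stn [ 63.2 169.6] z 121.2 yaw 90.04 tilt [-0.004 -0.001 -1.   ] F [-0.6 -0.3 -0.7] gap 50.1 j [ 0.14  0.46 -0.01  1.1  -0.    1.64]
clock: 3.55
tcp_pos: [0.6023, 0.1657, 0.1237]
orientation: [0.0, 0.68, 0.733, -0.0]
wrist_force: [-0.8, -0.8, -0.5]
finger_gap: 0.009
clk 3.55 stn [ 65.3 170.1] z 123.7 yaw 90.07 tilt [ 0. -0. -1.] F [-0.8 -0.8 -0.5] gap 9.0 j [ 0.14  0.46 -0.01  1.1  -0.    1.64]
```

View pics/w3.png

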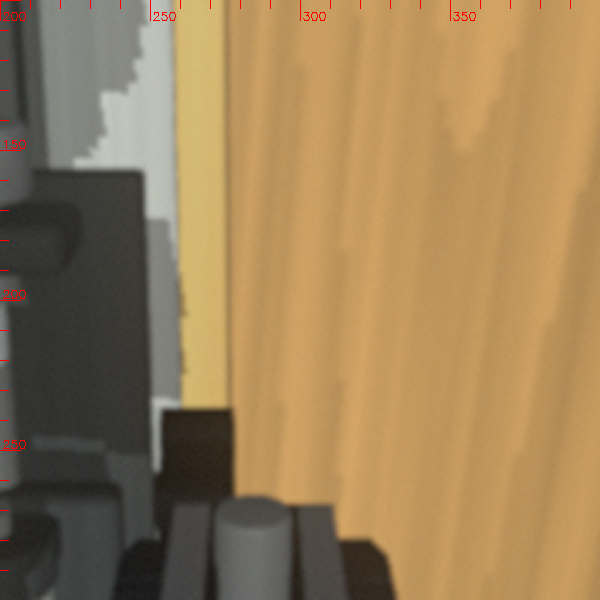

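```bash
python3 -m crank '{"travel":[[0,-0.1,-0.11],[0,-0.205,-0.21],[0,-0.32,-0.3],[0,-0.445,-0.37],[0,-0.58,-0.43]],"turn":[0,0,0,0,0]}'
python3 go.py
python3 -m crank '{"travel":[[0,-0.135,-0.05],[0,-0.275,-0.09],[0,-0.42,-0.11],[0,-0.565,-0.12],[0,-0.71,-0.11]],"turn":[0,0,0,0,0]}'
python3 go.py
```

```text
clock: 4.02
tcp_pos: [0.5803, 0.1641, 0.1413]
orientation: [0.001, 0.68, 0.733, 0.001]
wrist_force: [3.0, 0.5, -0.4]
finger_gap: 0.009
clk 4.02 stn [ 43.3 170.2] z 141.3 yaw 90.07 tilt [ 0.003  0.    -1.   ] F [ 3.   0.5 -0.4] gap 9.0 j [ 0.14  0.4  -0.05  1.12 -0.    1.64]
clock: 4.43
tcp_pos: [0.5508, 0.1619, 0.1453]
orientation: [0.0, 0.68, 0.733, 0.001]
wrist_force: [3.2, 0.1, 2.1]
finger_gap: 0.0094
clk 4.43 stn [ 13.7 170.1] z 145.3 yaw 90.07 tilt [ 0.001  0.    -1.   ] F [3.2 0.1 2.1] gap 9.4 j [ 0.15  0.35 -0.12  1.1  -0.    1.64]
```

```bash
python3 -m crank '{"travel":[[0,-0.145,0.025],[0,-0.29,0.06],[0,-0.43,0.115],[0,-0.56,0.18],[0,-0.685,0.26]],"turn":[0,0,0,0,0]}'
python3 go.py
python3 -m crank '{"travel":[[0,-0.11,0.085],[0,-0.2,0.19],[0,-0.27,0.27],[0,-0.32,0.33],[0,-0.34,0.37]],"turn":[0,0,0,0,0]}'
python3 go.py
```

```text
clock: 4.85
tcp_pos: [0.5229, 0.1598, 0.1335]
orientation: [-0.0, 0.68, 0.733, -0.0]
wrist_force: [2.5, -0.4, 0.2]
finger_gap: 0.0087
clk 4.85 stn [-14.2 170. ] z 133.5 yaw 90.07 tilt [-0.001 -0.    -1.   ] F [ 2.5 -0.4  0.2] gap 8.7 j [ 0.15  0.31 -0.21  1.06 -0.    1.65]
clock: 5.27
tcp_pos: [0.5125, 0.1592, 0.1222]
orientation: [0.002, 0.68, 0.733, 0.003]
wrist_force: [-0.8, -0.6, 27.7]
finger_gap: 0.0091
clk 5.27 stn [-24.7 170.3] z 122.2 yaw 90.07 tilt [ 0.006  0.001 -1.   ] F [-0.8 -0.6 27.7] gap 9.1 j [ 0.15  0.29 -0.26  1.01 -0.    1.65]
```

```bash
python3 -m crank '{"travel":[[0,0,-0.07],[0,0,-0.07]],"turn":[0,0]}'
python3 -m crank '{"travel":[[0,0,0],[0,0,0],[0,0,0]],"turn":[0,0,0]}' 45
python3 -m crank '{"travel":[[0,0,-0.5],[0,0,-1.2],[0,0,-2.0],[0,0,-2.8],[0,0,-3.5]],"turn":[0,0,0,0,0]}' 
python3 -m crank '{"travel":[[-0.7,-0.1,0],[-1.4,-0.2,0],[-2,-0.3,0],[-2,-0.3,0],[-2,-0.3,0]],"turn":[0,0,0,0,0]}' 
python3 go.py
python3 - <<'E'
from h import *
from workcell import *
D={n:read_camera(n) for n in("wrist","scene","top")}
pickle.dump(D,open("c2.pkl","wb"));crop(D["wrist"]["image"],130,430,30,330,2,"pics/w4.png")
E
```

```text
clock: 5.43
tcp_pos: [0.5123, 0.159, 0.1228]
orientation: [0.002, 0.68, 0.733, 0.002]
wrist_force: [6.3, 0.9, 4.5]
finger_gap: 0.0092
clock: 5.68
tcp_pos: [0.5085, 0.1586, 0.121]
orientation: [-0.001, 0.68, 0.733, -0.001]
wrist_force: [0.1, 0.1, -0.3]
finger_gap: 0.044
clock: 6.1
tcp_pos: [0.5091, 0.1588, 0.2632]
orientation: [-0.001, 0.68, 0.733, -0.001]
wrist_force: [0.8, -0.1, 1.2]
finger_gap: 0.0452
clock: 6.52
tcp_pos: [0.5033, 0.0773, 0.2614]
orientation: [-0.001, 0.681, 0.732, -0.001]
wrist_force: [0.3, 1.0, 0.1]
finger_gap: 0.0451
clk 6.52 stn [-39.9  89.3] z 261.4 yaw 89.94 tilt [-0.002  0.    -1.   ] F [0.3 1.  0.1] gap 45.1 j [-0.01  0.18 -0.06  1.34  0.    1.49]
```

View pics/w4.png

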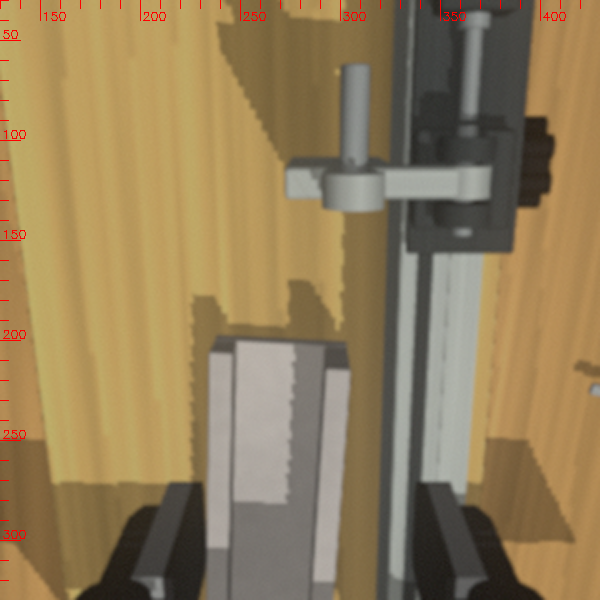

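Leaf is down, with the pin at crop (355,65–165). The ledge's lip top runs from pixels u 234–246 at v 206 to u 233–245 at v 304, and its wall top from u 293–305 at v 214 to u 286–298 at v 320.

```bash
python3 - <<'E'
from h import *
th,t,R=pickle.load(open("stn.pkl","rb"));L=lambda p:(R.T@(p[:2]-t)*1000).round(1)
D=pickle.load(open("c2.pkl","rb"));c=D["wrist"]
for n,p,z in[("lipL",(234.5,206),.056),("lipR",(246.2,206),.056),("lipL2",(233.5,304),.056),("lipR2",(245,304),.056),("wR",(305,214),.072),("wR2",(298,320),.072),("wL",(293,215),.072),("pin tip",(308,62),.140),("pinroot",(308,112),.14),("fence",(330,280),.084),("fence",(335,30),.084),("fencelow",(318.5,320),.084),("bed",(131,48),.024),("bed",(155,272),.024)]:print(n,L(onz(c,p,z)))
E
python3 go.py
```

```text
lipL [-89.7  61. ]
lipR [-78.1  61. ]
lipL2 [-95.7 -51. ]
lipR2 [-83.2 -51. ]
wR [-20.6  58.1]
wR2 [-25.9 -60.2]
wL [-32.   57.1]
pin tip [-24.3 188.2]
pinroot [-23.7 156.1]
fence [ 4.3 -6. ]
fence [ -0.4 214.8]
fencelow [ -5.6 -51.8]
bed [-185.2  207.7]
bed [-189.5  -29.1]
clk 6.67 stn [-39.3  90.7] z 261.6 yaw 90.11 tilt [-0.001  0.    -1.   ] F [-0.5 -0.9  0. ] gap 45.2 j [-0.    0.18 -0.05  1.34  0.    1.49]
```

```bash
python3 -m crank '{"travel":[[-0.7,-0.3,0.3],[-1.4,-0.6,0.6],[-2.1,-0.9,0.9],[-2.77,-1.22,1.2],[-2.77,-1.22,2.0]],"turn":[0.01,0.02,0.03,0.047,0.047]}' 36
python3 -m crank '{"travel":[[0,0,0.8],[0,0,1.6],[0,0,2.3],[0,0,2.3],[0,0,2.3]],"turn":[0,0,0,0,0]}'
python3 go.py -88 -20 40
```

```text
clock: 7.08
tcp_pos: [0.4649, -0.039, 0.1843]
orientation: [0.003, 0.698, 0.716, 0.001]
wrist_force: [0.9, -0.5, -0.0]
finger_gap: 0.0362
clock: 7.5
tcp_pos: [0.4625, -0.0349, 0.0891]
orientation: [-0.002, 0.697, 0.717, -0.001]
wrist_force: [0.2, -0.6, 1.8]
finger_gap: 0.0359
clk 7.50 stn [-88.9 -19.6] z 89.1 yaw 87.45 tilt [-0.004  0.001 -1.   ] F [ 0.2 -0.6  1.8] gap 35.9 j [-0.25  0.2  -0.47  0.9   0.    1.29]
travel units [-0.01   0.028  1.227]
```

```bash
python3 -m crank '{"travel":[[0,0.02,0.4],[0,0.02,0.8],[0,0.02,1.2],[0,0.02,1.2],[0,0.02,1.2]],"turn":[0,0,0,0,0]}'
python3 go.py -88 -20 40
python3 - <<'E'
from h import *
from workcell import *
c=read_camera("wrist");pickle.dump(c,open("c3.pkl","wb"));crop(c["image"],150,410,200,400,3,"pics/w5.png")
E
```

```text
clock: 7.92
tcp_pos: [0.4655, -0.0358, 0.0434]
orientation: [0.0, 0.697, 0.717, 0.0]
wrist_force: [0.9, -0.1, -0.3]
finger_gap: 0.0362
clk 7.92 stn [-85.9 -20.7] z 43.4 yaw 87.43 tilt [ 0.001 -0.    -1.   ] F [ 0.9 -0.1 -0.3] gap 36.2 j [-0.25  0.26 -0.53  0.78  0.    1.29]
travel units [ 0.016 -0.053  0.086]
```

View pics/w5.png

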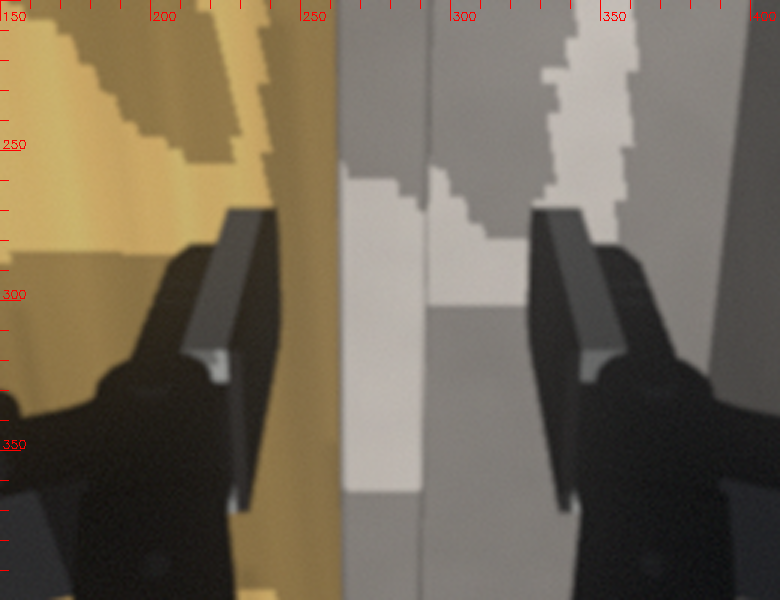

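Lip at u 263–291 (centre 277), fingers centred at u≈284: shift about 3 mm in −x, then close.

```bash
python3 -m crank '{"travel":[[0,-0.07,0.04],[0,-0.07,0.04],[0,-0.07,0.04]],"turn":[0,0,0]}'
python3 -m crank '{"travel":[[0,0,0],[0,0,0],[0,0,0],[0,0,0],[0,0,0]],"turn":[0,0,0,0,0]}' 0 35
python3 go.py -64 -20 40
```

```text
clock: 8.22
tcp_pos: [0.4623, -0.0362, 0.0414]
orientation: [0.001, 0.697, 0.717, 0.0]
wrist_force: [-0.2, -0.8, 0.4]
finger_gap: 0.036
clock: 8.63
tcp_pos: [0.4622, -0.0362, 0.041]
orientation: [0.0, 0.697, 0.717, 0.0]
wrist_force: [-1.4, 0.5, 6.4]
finger_gap: 0.011
clk 8.63 stn [-89.3 -20.9] z 41.0 yaw 87.36 tilt [ 0.001 -0.    -1.   ] F [-1.4  0.5  6.4] gap 11.0 j [-0.25  0.25 -0.54  0.77 -0.    1.29]
travel units [0.051 0.63  0.025]
```

```bash
python3 -m crank '{"travel":[[0,0.08,-0.012],[0,0.18,-0.012],[0,0.3,-0.012],[0,0.42,-0.012],[0,0.52,-0.012]],"turn":[-0.01,-0.02,-0.03,-0.04,-0.046]}'
python3 go.py -66 48 41
```

```text
clock: 9.05
tcp_pos: [0.4827, -0.0355, 0.041]
orientation: [-0.0, 0.68, 0.733, -0.0]
wrist_force: [-4.1, 0.4, 5.8]
finger_gap: 0.0111
clk 9.05 stn [-68.8 -21.8] z 41.0 yaw 90.03 tilt [-0.001 -0.    -1.   ] F [-4.1  0.4  5.8] gap 11.1 j [-0.24  0.29 -0.49  0.79 -0.    1.26]
travel units [ 1.744e+00  7.100e-02 -1.000e-03]
```

```bash
python3 -m crank '{"travel":[[0.3,0,-0.01],[0.65,0,-0.02],[1.0,0,-0.03],[1.35,0,-0.03],[1.7,0,-0.03]],"turn":[0,0,0,0,0]}'
python3 go.py
python3 -m crank '{"travel":[[0,0.02,0],[0,0.04,0],[0,0.06,0]],"turn":[0,0,0]}'
python3 go.py
python3 - <<'E'
from h import *
from workcell import *
c=read_camera("wrist");pickle.dump(c,open("c4.pkl","wb"));crop(c["image"],180,430,0,250,2,"pics/w6.png")
E
```

```text
clock: 9.47
tcp_pos: [0.4774, 0.0334, 0.0415]
orientation: [-0.0, 0.68, 0.733, -0.0]
wrist_force: [1.0, -0.9, -0.8]
finger_gap: 0.0108
clk 9.47 stn [-69.   47.3] z 41.5 yaw 90.05 tilt [-0.001  0.    -1.   ] F [ 1.  -0.9 -0.8] gap 10.8 j [-0.1   0.28 -0.5   0.79  0.    1.4 ]
clock: 9.72
tcp_pos: [0.4799, 0.0327, 0.0418]
orientation: [-0.0, 0.68, 0.733, -0.0]
wrist_force: [-0.5, 1.1, -1.5]
finger_gap: 0.011
clk 9.72 stn [-66.5  46.5] z 41.8 yaw 90.06 tilt [-0.001  0.    -1.   ] F [-0.5  1.1 -1.5] gap 11.0 j [-0.1   0.28 -0.5   0.79  0.    1.4 ]
```

View pics/w6.png

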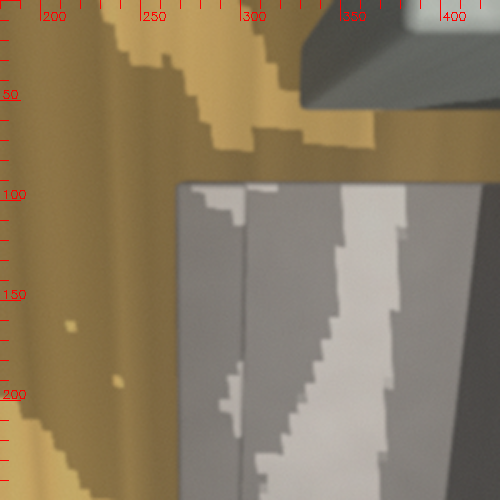

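```bash
python3 - <<'E'
from h import *
th,t,R=pickle.load(open("stn.pkl","rb"));L=lambda p:(R.T@(p[:2]-t)*1000).round(1)
c=pickle.load(open("c4.pkl","rb"))
print("end lip",L(onz(c,(275,91.5),.056)),"lip low",L(onz(c,(268.5,92),.056)),L(onz(c,(268.5,240),.056)),"leaf low edge",L(onz(c,(331,53.5),.03)))
E
python3 -m crank '{"travel":[[0,0.02,0],[0,0.04,0],[0,0.06,0],[0,0.06,0]],"turn":[0,0,0,0]}'
python3 go.py
```

```text
end lip [-69.8 128.1] lip low [-72. 128.] [-72.6  75.1] leaf low edge [-48.8 141.8]
clock: 10.1
tcp_pos: [0.4816, 0.0321, 0.0419]
orientation: [-0.0, 0.681, 0.733, -0.001]
wrist_force: [-2.5, -2.0, -2.2]
finger_gap: 0.0111
clk 10.10 stn [-64.8  45.7] z 41.9 yaw 89.97 tilt [-0.002 -0.001 -1.   ] F [-2.5 -2.  -2.2] gap 11.1 j [-0.1   0.29 -0.49  0.79 -0.    1.4 ]
```

```bash
for i in 1 2 3; do python3 -m crank '{"travel":[[0,0.015,0],[0,0.015,0]],"turn":[0,0]}' >/dev/null
python3 go.py|cut -c1-130; done
```

```text
clk 10.27 stn [-64.7  45.8] z 41.8 yaw 89.99 tilt [-0.002 -0.001 -1.   ] F [-3.9 -2.2 -1.3] gap 11.1 j [-0.1   0.29 -0.49  0.79 -0
clk 10.43 stn [-64.6  45.8] z 41.7 yaw 89.99 tilt [-0.003 -0.001 -1.   ] F [-5.4 -3.8 -1.3] gap 10.8 j [-0.1   0.29 -0.49  0.8  -0
clk 10.60 stn [-64.5  45.8] z 41.6 yaw 89.99 tilt [-0.004 -0.002 -1.   ] F [-6.6 -3.8  0.1] gap 11.1 j [-0.1   0.29 -0.49  0.8  -0
```

```bash
sed -i 's/"gap %.1f"/"T",s["ft_torque"].round(2),"gap %.1f"/' go.py
python3 -m crank '{"travel":[[0.06,0,0],[0.12,0,0],[0.18,0,0],[0.22,0,0],[0.22,0,0]],"turn":[0,0,0,0,0]}' >/dev/null
python3 go.py|cut -c1-150
python3 -m crank '{"travel":[[0,0,0],[0,0,0]],"turn":[0,0.0]}' >/dev/null
python3 go.py|cut -c1-150
```

```text
clk 11.02 stn [-64.5  54.7] z 41.4 yaw 90.01 tilt [-0.004 -0.002 -1.   ] F [-5.1 -3.3 -2. ] T [-0.6   1.1   0.17] gap 10.9 j [-0.08  0.29 -0.49  0.8  
clk 11.18 stn [-64.5  54.7] z 41.4 yaw 90.01 tilt [-0.004 -0.001 -1.   ] F [-6.  -2.5 -2. ] T [-0.55  1.1   0.1 ] gap 11.1 j [-0.08  0.29 -0.49  0.8
```

```bash
sed -i 's/"T",s\["ft_torque"\].round(2)/"Fst",(R.T@s["wrist_force"][:2]).round(1),"Tz",s["ft_torque"][2].round(2)/' go.py
for i in 1 2 3 4 5 6; do python3 -m crank '{"travel":[[0.0125,0,0],[0.025,0,0],[0.025,0,0]],"turn":[0,0,0]}' >/dev/null
python3 go.py|cut -c1-40,75-150; done
```

```text
clk 11.43 stn [-64.5  55.4] z 41.4 yaw 9 [-5.8 -3.9 -2.4] Fst [-6.1 -3.5] Tz 0.13 gap 10.9 j [-0.08  0.29 -0.49  0.8
clk 11.68 stn [-64.5  56.4] z 41.4 yaw 8 [-6.  -3.7 -2.6] Fst [-6.2 -3.3] Tz 0.16 gap 10.8 j [-0.08  0.29 -0.49  0.8
clk 11.93 stn [-64.5  57.4] z 41.4 yaw 8 [-6.7 -4.5 -1.8] Fst [-7.1 -4. ] Tz 0.09 gap 10.5 j [-0.07  0.29 -0.49  0.8
clk 12.18 stn [-64.5  58.4] z 41.4 yaw 8 [-5.7 -5.2 -1.8] Fst [-6.  -4.8] Tz 0.11 gap 11.0 j [-0.07  0.29 -0.49  0.8
clk 12.43 stn [-64.5  59.4] z 41.4 yaw 9 [-5.7 -3.8 -2.7] Fst [-6.  -3.4] Tz 0.07 gap 11.4 j [-0.07  0.29 -0.49  0.8
clk 12.68 stn [-64.5  59.6] z 41.4 yaw 8 [-6.3 -7.6 -3.2] Fst [-6.8 -7.1] Tz 0.11 gap 11.2 j [-0.07  0.29 -0.49  0.8
```

```bash

for i in 1 2 3 4; do python3 -m crank '{"travel":[[0.0125,0,0],[0.025,0,0],[0.025,0,0]],"turn":[0,0,0]}' >/dev/null
python3 go.py|cut -c1-40,75-150; done
```

```text
clk 12.93 stn [-64.6  60.4] z 41.4 yaw 8 [-5.3 -6.8 -2.1] Fst [-5.8 -6.4] Tz 0.07 gap 11.1 j [-0.07  0.29 -0.49  0.8
clk 13.18 stn [-64.6  61.4] z 41.4 yaw 8 [-5.8 -7.9 -1.7] Fst [-6.4 -7.5] Tz 0.08 gap 10.9 j [-0.06  0.29 -0.49  0.8
clk 13.43 stn [-64.6  62.4] z 41.4 yaw 8 [-4.9 -7.1 -2.6] Fst [-5.5 -6.7] Tz 0.14 gap 11.0 j [-0.06  0.29 -0.49  0.8
clk 13.68 stn [-64.6  63.4] z 41.4 yaw 8 [-6.5 -7.9 -1.8] Fst [-7.  -7.4] Tz 0.08 gap 11.3 j [-0.06  0.29 -0.49  0.8
```

```bash

for i in 1 2 3; do python3 -m crank '{"travel":[[0.01,0,0],[0.01,0,0]],"turn":[0,0]}' >/dev/null
python3 go.py|cut -c1-40,75-120; done
```

```text
clk 13.85 stn [-64.6  63.8] z 41.4 yaw 8 [-6.8 -8.1 -2.2] Fst [-7.4 -7.6] Tz 0.1 gap 1
clk 14.02 stn [-64.6  64.2] z 41.4 yaw 8 [-5.3 -7.6 -2.1] Fst [-5.8 -7.2] Tz 0.03 gap 
clk 14.18 stn [-64.6  64.6] z 41.4 yaw 8 [-6.1 -8.3 -2.2] Fst [-6.7 -7.8] Tz 0.11 gap
```

```bash

for i in 1 2 3; do python3 -m crank '{"travel":[[0.01,0,0],[0.01,0,0]],"turn":[0,0]}' >/dev/null
python3 go.py|cut -c1-40,75-120; done
```

```text
clk 14.35 stn [-64.6  64.8] z 41.4 yaw 8 [-5.5 -9.8 -1.8] Fst [-6.2 -9.4] Tz 0.08 gap 
clk 14.52 stn [-64.6  64.8] z 41.4 yaw 8 [ -6.2 -10.3  -2.4] Fst [-6.9 -9.8] Tz 0.07 g
clk 14.68 stn [-64.6  64.9] z 41.4 yaw 8 [ -6.4 -11.9  -2.1] Fst [ -7.3 -11.4] Tz 0.07
```

Hard stop found at y≈64.8, after about 5.2 mm of backlash. The leaf load is about 7.5 N with friction subtracted. Holding there.

```bash

python3 -m crank '{"travel":[[0.003,0,0],[0.003,0,0],[0.003,0,0],[0.003,0,0]],"turn":[0,0,0,0]}' >/dev/null;python3 go.py|cut -c1-40,75-120
python3 -m crank '{"travel":[[0,0,0],[0,0,0],[0,0,0],[0,0,0],[0,0,0]],"turn":[0,0,0,0,0]}' >/dev/null;python3 go.py|cut -c1-40,75-120
```

```text
clk 15.02 stn [-64.6  64.9] z 41.4 yaw 8 [ -5.9 -11.8  -2.5] Fst [ -6.7 -11.3] Tz 0.15
clk 15.43 stn [-64.6  64.9] z 41.4 yaw 8 [ -5.4 -11.1  -2.5] Fst [ -6.2 -10.7] Tz 0.11
```

```bash

for i in 1 2; do python3 -m crank '{"travel":[[-0.01,0,0],[-0.02,-0.0,0],[-0.02,0,0]],"turn":[0,0,0]}' >/dev/null;python3 go.py|cut -c1-40,75-120;done
python3 -m crank '{"travel":[[0,-0.02,0],[0,-0.03,0],[0,-0.03,0]],"turn":[0,0,0]}' >/dev/null;python3 go.py|cut -c1-40,75-120
```

```text
clk 15.68 stn [-64.6  64.9] z 41.4 yaw 8 [-6.1 -8.8 -3. ] Fst [-6.7 -8.4] Tz 0.07 gap 
clk 15.93 stn [-64.6  64.8] z 41.4 yaw 8 [-5.7 -5.7 -2.8] Fst [-6.1 -5.3] Tz 0.16 gap 
clk 16.18 stn [-64.6  64.8] z 41.6 yaw 8 [-3.3 -5.6 -3.5] Fst [-3.7 -5.4] Tz 0.12 gap
```

```bash

python3 -m crank '{"travel":[[-0.01,-0.01,0.01],[-0.02,-0.02,0.02],[-0.02,-0.02,0.02]],"turn":[0,0,0]}' >/dev/null;python3 go.py|cut -c1-40,75-120
python3 -m crank '{"travel":[[-0.01,-0.01,0],[-0.01,-0.01,0],[-0.01,-0.01,0]],"turn":[0,0,0]}' >/dev/null;python3 go.py|cut -c1-40,75-120
```

```text
clk 16.43 stn [-64.6  64.8] z 41.3 yaw 9 [-2.6 -3.8 -2.4] Fst [-2.9 -3.6] Tz 0.08 gap 
clk 16.68 stn [-64.6  64.7] z 41.4 yaw 9.4 -3. ] Fst [-2.5 -3.2] Tz 0.08 gap 10.8 j [-
```

```bash

python3 -m crank '{"travel":[[-0.005,-0.01,0.01],[-0.01,-0.02,0.02],[-0.01,-0.02,0.02]],"turn":[0,0,0]}' >/dev/null;python3 go.py|cut -c1-40,75-120
python3 -m crank '{"travel":[[0,0,0],[0,0,0],[0,0,0],[0,0,0]],"turn":[0,0,0,0]}' 34 >/dev/null;python3 go.py
python3 - <<'E'
from h import *
from workcell import *
c=read_camera("wrist");pickle.dump(c,open("c5.pkl","wb"));crop(c["image"],180,430,0,400,2,"pics/w7.png")
E
```

```text
clk 16.93 stn [-64.6  64.7] z 41.0 yaw 9 [-2.4 -0.8  1.4] Fst [-2.5 -0.7] Tz 0.01 gap 
clk 17.27 stn [-64.9  64.5] z 40.8 yaw 90.02 tilt [ 0.001  0.    -1.   ] F [-0.1 -0.5  0. ] Fst [-0.2 -0.5] Tz -0.0 gap 33.9 j [-0.06  0.29 -0.5   0.79  0.    1.44]
```

```bash

python3 -m crank '{"travel":[[0,0,-0.3],[0,0,-1.0],[0,0,-1.9],[0,0,-2.9],[0,0,-3.9]],"turn":[0,0,0,0,0]}' >/dev/null
python3 -m crank '{"travel":[[0,0,-0.5],[0,0,-1.0],[0,0,-1],[0,0,-1]],"turn":[0,0,0,0]}' 45 >/dev/null
python3 go.py -24.5 174 210
python3 - <<'E'
from h import *
from workcell import *
D={n:read_camera(n) for n in("wrist","top")}
pickle.dump(D,open("c6.pkl","wb"));crop(D["wrist"]["image"],200,400,50,300,2,"pics/w8.png")
E
```

```text
clk 18.07 stn [-64.5  64.4] z 237.6 yaw 90.02 tilt [ 0.003 -0.    -1.   ] F [ 0.8 -0.1  0.2] Fst [ 0.8 -0.2] Tz 0.01 gap 45.1 j [-0.06  0.13 -0.17  1.27  0.    1.44]
travel units [2.741 0.999 0.693]
```

View pics/w8.png

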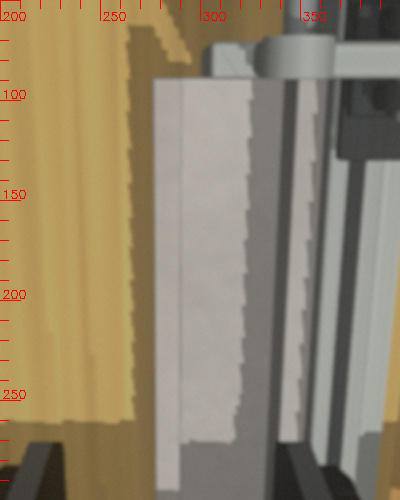

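The ledge lies flush along the fence with its end (v≈89) against the leaf. Going back to the pin.

```bash

python3 -m crank '{"travel":[[0.8,0.3,0],[1.6,0.6,0],[2.3,0.85,0.2],[2.74,1.0,0.45],[2.74,1.0,0.69]],"turn":[0,0,0,0,0]}' 45 >/dev/null
python3 -m crank '{"travel":[[0,0,0],[0,0,0],[0,0,0]],"turn":[0,0,0]}' >/dev/null
python3 go.py -24.5 174 122
python3 - <<'E'
from h import *
from workcell import *
th,t,R=pickle.load(open("stn.pkl","rb"))
c=read_camera("wrist");pickle.dump(c,open("c7.pkl","wb"));crop(c["image"],200,400,150,400,2,"pics/w9.png")
E
```

```text
clk 18.83 stn [-26.1 173.2] z 208.5 yaw 89.96 tilt [-0.001 -0.001 -1.   ] F [-0.  -0.1  0.3] Fst [-0.  -0.1] Tz 0.04 gap 44.9 j [ 0.16  0.25 -0.1   1.23 -0.    1.66]
travel units [0.021 0.042 2.163]
```

View pics/w9.png

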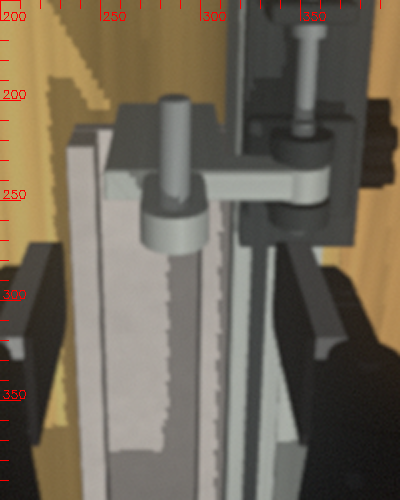

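```bash

python3 -m crank '{"travel":[[0.02,0.02,0.5],[0.02,0.03,1.0],[0.02,0.03,1.5],[0.02,0.03,2.0],[0.02,0.03,2.14]],"turn":[0,0,0,0,0]}' >/dev/null
python3 -m crank '{"travel":[[0,0,0],[0,0,0]],"turn":[0,0]}' >/dev/null; python3 go.py
python3 -m crank '{"travel":[[0,0,0],[0,0,0],[0,0,0],[0,0,0],[0,0,0]],"turn":[0,0,0,0,0]}' 0 25 >/dev/null
python3 go.py -24 174 121
```

```text
clk 19.47 stn [-23.9 174.3] z 124.3 yaw 89.96 tilt [ 0.001 -0.    -1.   ] F [-0.6 -0.5  0.6] Fst [-0.6 -0.4] Tz 0.03 gap 45.0 j [ 0.16  0.3  -0.24  1.03 -0.    1.66]
clk 19.88 stn [-24.5 174.9] z 124.6 yaw 90.02 tilt [ 0. -0. -1.] F [-4.2 -1.1  5.3] Fst [-4.2 -0.7] Tz -0.01 gap 8.9 j [ 0.16  0.3  -0.24  1.03 -0.    1.66]
travel units [-0.022  0.013  0.089]
```

```bash

python3 -m crank '{"travel":[[0.01,0.045,-0.06],[0.01,0.095,-0.11],[0.01,0.205,-0.21],[0.01,0.32,-0.3],[0.01,0.44,-0.38]],"turn":[0,0,0,0,0]}' >/dev/null;python3 go.py
python3 -m crank '{"travel":[[0,0.13,-0.06],[0,0.27,-0.11],[0,0.41,-0.15],[0,0.555,-0.17],[0,0.7,-0.18]],"turn":[0,0,0,0,0]}' >/dev/null;python3 go.py
```

```text
clk 20.30 stn [-10.5 175.1] z 138.5 yaw 90.03 tilt [-0.008 -0.001 -1.   ] F [-13.1  -2.7  10.2] Fst [-13.3  -1.7] Tz -0.0 gap 9.0 j [ 0.16  0.32 -0.18  1.08 -0.    1.65]
clk 20.72 stn [ 20.9 175.2] z 146.8 yaw 90.02 tilt [-0.001 -0.    -1.   ] F [-5.2 -1.4  5.8] Fst [-5.2 -1. ] Tz 0.04 gap 8.8 j [ 0.15  0.36 -0.09  1.12 -0.    1.65]
```

```bash

python3 -m crank '{"travel":[[0,0.145,0.005],[0,0.29,0.03],[0,0.43,0.06],[0,0.57,0.11],[0,0.7,0.175]],"turn":[0,0,0,0,0]}' >/dev/null;python3 go.py
python3 -m crank '{"travel":[[0,0.13,0.075],[0,0.24,0.165],[0,0.35,0.26],[0,0.45,0.37],[0,0.49,0.43]],"turn":[0,0,0,0,0]}' >/dev/null;python3 go.py
python3 -m crank '{"travel":[[0,0,0],[0,0,0]],"turn":[0,0]}' >/dev/null;python3 go.py
```

```text
clk 21.13 stn [ 49.9 175.3] z 138.6 yaw 90.02 tilt [ 0.  0. -1.] F [-2.7 -1.   0.5] Fst [-2.7 -0.8] Tz 0.03 gap 9.0 j [ 0.15  0.42 -0.03  1.12  0.    1.65]
clk 21.55 stn [ 68.2 175.4] z 122.9 yaw 90.02 tilt [-0.001  0.    -1.   ] F [-16.9  -1.9  29.6] Fst [-17.   -0.6] Tz 0.01 gap 8.9 j [0.15 0.47 0.   1.11 0.   1.64]
clk 21.72 stn [ 67.8 175.4] z 123.6 yaw 90.03 tilt [-0.001 -0.    -1.   ] F [-12.7  -2.5  19. ] Fst [-12.9  -1.6] Tz 0.01 gap 9.0 j [0.15 0.46 0.   1.11 0.   1.64]
```

```bash

python3 -m crank '{"travel":[[0,-0.04,-0.06],[0,-0.04,-0.06]],"turn":[0,0]}' >/dev/null;python3 go.py
python3 -m crank '{"travel":[[0,0,0],[0,0,0],[0,0,0]],"turn":[0,0,0]}' 50 >/dev/null
python3 -m crank '{"travel":[[0,0,-0.6],[0,0,-1.4],[0,0,-2.2],[0,0,-3],[0,0,-3.8]],"turn":[0,0,0,0,0]}' >/dev/null
python3 -m crank '{"travel":[[-0.3,-0.6,0],[-0.7,-1.2,0],[-1,-1.8,0],[-1.2,-2.3,0],[-1.2,-2.3,0]],"turn":[0,0,0,0,0]}' >/dev/null
python3 -m crank '{"travel":[[0,0,0],[0,0,0]],"turn":[0,0]}' >/dev/null;python3 go.py
python3 - <<'E'
from h import *
from workcell import *
D={n:read_camera(n) for n in("wrist","top","scene")}
pickle.dump(D,open("c8.pkl","wb"));crop(D["wrist"]["image"],180,430,60,360,2,"pics/w10.png")
a=crop(D["scene"]["image"],130,480,140,340,2,"pics/s10.png")
E
```

```text
clk 21.88 stn [ 67.3 175.3] z 124.2 yaw 90.02 tilt [ 0. -0. -1.] F [-4.7 -1.4  7.7] Fst [-4.8 -1. ] Tz 0.01 gap 9.3 j [ 0.15  0.46  0.    1.11 -0.    1.64]
clk 23.13 stn [-23.7 127.3] z 276.0 yaw 90.00 tilt [ 0.001  0.    -1.   ] F [0.4 0.1 0.1] Fst [0.4 0.1] Tz 0.01 gap 49.7 j [0.07 0.21 0.02 1.38 0.   1.57]
```

```bash
python3 - <<'E'
from h import *
th,t,R=pickle.load(open("stn.pkl","rb"));L=lambda p:(R.T@(p[:2]-t)*1000).round(1)
W=lambda x,y,z:np.r_[R@np.array([x,y])/1000+t,z/1000]
def g(c):return cv2.cvtColor(c["image"],cv2.COLOR_RGB2HSV)[:,:,1].astype(float)
for n in("c6","c8"):
    c=pickle.load(open(n+".pkl","rb"))["wrist"];s=g(c)
    ys=np.arange(125,165,.5)
    for x in(-66,-62,-45):
        z=56 if x<-58 else 34
        uv=np.array([proj(c,W(x,y,z)) for y in ys]).astype(np.float32)
        p=cv2.remap(s.astype(np.float32),uv[:,:1],uv[:,1:],1).ravel();p=cv2.GaussianBlur(p.reshape(-1,1),(1,5),0).ravel();d=np.diff(p);print(n,"end y at x",x,ys[d.argmax()],p[::16].round())
    # lip front edge x
    xs=np.arange(-85,-55,.5)
    for y in(60,100,130):
        uv=np.array([proj(c,W(x,y,56)) for x in xs]).astype(np.float32)
        p=cv2.remap(s.astype(np.float32),uv[:,:1],uv[:,1:],1).ravel();d=np.diff(p);print(n,"lip front x at y",y,xs[d.argmin()])
c8=pickle.load(open("c8.pkl","rb"));c0=pickle.load(open("c0.pkl","rb"))
c=c8["wrist"];im=c["image"]
for y in(160,174,186,198):
  print("pin row",y,[tuple(im[int(v+.5),int(u+.5)]) for u,v in[proj(c,W(x,y,140.6)) for x in(55,67.5,80)]])
for n,box in(("mug/glue top",("top",115,165,170,280)),("screw/off top",("top",270,375,115,175)),("mug/glue scene",("scene",420,480,220,340)),("screw/off scene",("scene",135,270,230,330))):
    k,u0,u1,v0,v1=box;a,b=[q[k]["image"][v0:v1,u0:u1].astype(int) for q in(c0,c8)];print(n,"changed px",(abs(a-b).max(2)>40).sum())
a,b=[q["scene"]["image"][180:250,318:345].astype(int) for q in(c0,c8)]
print("leaf scene sat: ",[ (cv2.cvtColor(x.astype(np.uint8),cv2.COLOR_RGB2HSV)[...,1]<60).sum() for x in(a,b)])
E
```

```text
c6 end y at x -66 146.5 [ 21.  21.  23. 121. 124.]
c6 end y at x -62 146.5 [ 21.  21.  21. 118. 124.]
c6 end y at x -45 160.5 [18. 18. 18. 13. 14.]
c6 lip front x at y 60 -71.5
c6 lip front x at y 100 -71.5
c6 lip front x at y 130 -71.5
c8 end y at x -66 150.5 [ 24.  24.  23.  48. 124.]
c8 end y at x -62 151.0 [ 21.  21.  22.  48. 122.]
c8 end y at x -45 147.5 [ 21.  28.  21. 109. 125.]
c8 lip front x at y 60 -71.0
c8 lip front x at y 100 -71.0
c8 lip front x at y 130 -71.5
pin row 160 [(np.uint8(156), np.uint8(124), np.uint8(82)), (np.uint8(101), np.uint8(100), np.uint8(95)), (np.uint8(175), np.uint8(137), np.uint8(85))]
pin row 174 [(np.uint8(173), np.uint8(135), np.uint8(83)), (np.uint8(135), np.uint8(137), np.uint8(133)), (np.uint8(168), np.uint8(132), np.uint8(81))]
pin row 186 [(np.uint8(177), np.uint8(137), np.uint8(85)), (np.uint8(136), np.uint8(138), np.uint8(133)), (np.uint8(169), np.uint8(133), np.uint8(82))]
pin row 198 [(np.uint8(176), np.uint8(137), np.uint8(85)), (np.uint8(164), np.uint8(127), np.uint8(77)), (np.uint8(167), np.uint8(131), np.uint8(79))]
mug/glue top changed px 170
screw/off top changed px 0
mug/glue scene changed px 730
screw/off scene changed px 0
leaf scene sat:  [np.int64(788), np.int64(888)]
```

```bash

python3 -m crank '{"travel":[[-0.8,-0.4,0],[-1.6,-0.8,0],[-2.4,-1.2,0],[-3.0,-1.6,0],[-3.5,-2,0]],"turn":[0,0,0,0,0]}' >/dev/null
python3 -m crank '{"travel":[[0,0,0],[0,0,0],[0,0,0]],"turn":[0,0,0]}' >/dev/null;python3 go.py
python3 - <<'E'
from h import *
from workcell import *
c0=pickle.load(open("c0.pkl","rb"));D={n:read_camera(n) for n in("top","scene")};D["wrist"]=read_camera("wrist")
th,t,R=pickle.load(open("stn.pkl","rb"));W=lambda x,y,z:np.r_[R@np.array([x,y])/1000+t,z/1000]
for n,k,u0,u1,v0,v1 in(("mug","top",115,165,232,280),("glue","top",115,165,170,208),("mug","scene",425,480,225,275),("glue","scene",420,465,285,340)):
    for q in(c0,D):
        h=cv2.cvtColor(q[k]["image"][v0:v1,u0:u1],cv2.COLOR_RGB2HSV);m=((h[...,1]<70)|(h[...,2]<45)).astype(np.uint8)
        M=cv2.moments(m,True);print(n,k,int(M["m00"]),round(M["m10"]/M["m00"],1),round(M["m01"]/M["m00"],1))
c=D["wrist"];s=cv2.cvtColor(c["image"],cv2.COLOR_RGB2HSV)[:,:,1].astype(np.float32)
ys=np.arange(135,160,.5);uv=np.array([proj(c,W(-64,y,56)) for y in ys]).astype(np.float32)
print("cam stn",R.T@((-c["R"].T@c["t"])[:2]-t)*1000,list(zip(ys,cv2.remap(s,uv[:,:1],uv[:,1:],1).ravel().round()))[14:36])
E
```

```text
clk 23.95 stn [-103.8  -12.7] z 275.9 yaw 90.00 tilt [ 0.  0. -1.] F [-0.1 -0.2 -0. ] Fst [-0.1 -0.2] Tz -0.03 gap 50.5 j [-0.24  0.06 -0.16  1.35  0.    1.25]
mug top 825 29.7 22.6
mug top 824 29.7 22.7
glue top 408 22.6 19.5
glue top 407 22.5 19.5
mug scene 1446 22.4 25.0
mug scene 1445 22.4 24.9
glue scene 1123 20.1 30.4
glue scene 1123 20.1 30.4
cam stn [-104.23156821   70.71946873] [(np.float64(142.0), np.float32(21.0)), (np.float64(142.5), np.float32(21.0)), (np.float64(143.0), np.float32(11.0)), (np.float64(143.5), np.float32(0.0)), (np.float64(144.0), np.float32(0.0)), (np.float64(144.5), np.float32(0.0)), (np.float64(145.0), np.float32(0.0)), (np.float64(145.5), np.float32(0.0)), (np.float64(146.0), np.float32(0.0)), (np.float64(146.5), np.float32(0.0)), (np.float64(147.0), np.float32(0.0)), (np.float64(147.5), np.float32(0.0)), (np.float64(148.0), np.float32(0.0)), (np.float64(148.5), np.float32(0.0)), (np.float64(149.0), np.float32(0.0)), (np.float64(149.5), np.float32(0.0)), (np.float64(150.0), np.float32(0.0)), (np.float64(150.5), np.float32(0.0)), (np.float64(151.0), np.float32(0.0)), (np.float64(151.5), np.float32(0.0)), (np.float64(152.0), np.float32(0.0)), (np.float64(152.5), np.float32(0.0))]
```

```bash
python3 -c "
from workcell import *
print(hand_in())"
```

```text
the job is handed in; nothing more can be done
None
```

The ledge is gauged and the job is handed in at about 24 s. The ledge lies flush along the fence at the gauged length, and the leaf is back up.

- **Leaf down:** I swung it down by its lift pin until it came up hard on the fence (about 28 N upward at the pin). The picture showed it fully down.
- **Gauging:** I pinched the ledge by its lip, squared it to the fence and slid it along. It met the leaf at station y ≈ 139.5 mm. The block gave about 5.2 mm and then came up hard. I held there for about 0.9 s at roughly 7.5 N on the leaf, with the sliding friction of about 3.8 N taken off. I then eased off the pressure before letting go.
- **Leaf up:** I swung it back to its upper limit with a sideways force of no more than 2 N, away from the ledge. The pin's pixels are where they should be for fully up.
- **Ledge position:** Before and after the flip, its end measured about 146.5 mm and its front edge about −71 to −71.5 mm, so it moved no more than about 0.5 mm. The "after" view showed the end edge at 150.5 mm at first. By my geometry that is the lower edge of the end face, now visible from the new camera position; the floor edge agrees. A final wrist-camera recheck failed because the end was out of frame.
- **Surroundings:** The mug and glue are within 0.1 pixel of where they started, and the screwdriver and offcut pixels are unchanged.
- **Not seen by eye:** I reached the picture limit, so the last checks of the ledge, leaf and surroundings are numeric only.

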